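# Set the chalkboard on the sloped display stand

## Robot

A 6-joint arm with a two-finger parallel gripper is mounted at the origin on the work surface. World frame = base frame: x ahead of the robot, y to its left, z up, the work surface at z = 0. Lengths are in m, angles in rad, forces in N, time in s.
With the tool pointing down it reaches from about 0.35 to 0.875 m from the base axis. Payload 4.2 kg.
Tool frame: the origin (TCP) lies at the very end of the fingers, on their centre line; the grasp point (between the pads) lies 19 mm behind it; z points along the fingers, y is the direction in which the jaws open and shut (so a half turn about z gives the same grasp; the last joint's range is limited). The gripper opens to 85 mm and grips with 20 to 120 N. Pads are 22 mm wide; open, the fingers measure 114 mm over their backs; the gripper's body (76 mm by 85 mm) begins 54 mm behind the grasp point. The pads swing forward as they close: fully open they stand 13 mm farther back than shut.
Start: joints at [-0.902, 0.385, 0.008, 0, -1.194, -0.259], TCP at [0.249, -0.573, 0.231] pointing down, gripper open.
Joint ranges: [-3.14, 3.14], [-1.21, 2.06], [-1.07, 1.41], [-3.16, 2.05], [-2.99, -0.16], [-3.1, 3.1]. Speed limits (rad/s): [2.79, 2.79, 3.14, 3.14, 3.14, 3.14].

## Interface

Orientations are given as a unit quaternion [x, y, z, w].
In Python, from rig import ctrl, imaging gives the robot as it stands. The module is installed in compiled form; this text tells all that it offers.
- The arm moves only by the shell command python3 -m jog 'ROWS'. ROWS is JSON, a list of rows, each a list of 3 entries, a list of its own where there are three numbers: the shift along the tool's x, y, z in mm, then the turn, a rotation vector about the tool's x, y, z in degrees, then the closure, from 0 (fully open) to 1 (shut). In form: [[[x, y, z], [ax, ay, az], hand], ...]. A call has 1 to 12 rows; each row is the pose to reach, as a shift and turn from the pose commanded when the call began, along the tool's axes at that moment; what a row does not reach only later rows make up. A row lasts 1/10 s, in which the tool goes at most 50 mm and 8.59 degrees, less where a joint would pass 70% of its speed; a pose out of reach is approached as far as the arm can. A call with a gripper value outside its range is refused whole. The fingers move at their own pace and stop on an object; the grip force is fixed at half the most. Time passes only in rows, so rows that repeat a pose let the fingers close. It gives the time, the measured TCP pose, the force and the opening at its end, in the units of the state.
- ctrl.state(): the state, without advancing time (a new reading comes with each control period).
- imaging.get_image(name): name is "scene" or "top"; returns a dict with "color" (420x560x3 uint8, red, green, blue), "z_map" (420x560 float32, m along the optical axis (not along the pixel's ray), 0 where there is no reading), "mtx" (3x3 intrinsics, pixels), "D" ([k1, k2, p1, p2, k3] as OpenCV has them; the pictures are not rectified), "R" (3x3) and "t" (3): a world point X has camera coordinates R X + t. Camera axes: x right, y down, z forward; pixel columns grow to the right and rows downward; lengths in m; the calibration is good to about 2 mm. A picture is of the moment at which its call begins.
- ctrl.job_done(): hands the job in, once; it reports no verdict.
The state is a dict: "t": time; "qpos": joint angles; "qvel": joint speeds; "effort": joint torques, N m; "tcp_pos": TCP position; "tcp_rot": TCP orientation; "ft_force": force on the tool from outside, world axes, zero at the start; "moment": the same for the moment, N m; "finger_gap": opening from 0.0 (shut) to 1.0 (fully open).
Only numpy, scipy, OpenCV 4.12 (cv2) and the standard library are available. Lean on these libraries where they do the work, as an engineer would, in place of code of your own. Each camera call takes 0.05 s, during which the arm holds its last target.

## Task

Take the larger chalkboard out of its wooden slot block and put it up on the sloped metal display stand: its lower edge standing on the narrow ledge behind the lip, its back lying flat against the tilted plate, centred so that neither side overhangs the ledge. Feel for the ledge, set the board down gently and let go only once it rests there; do not drop it. Leave the stand's tilt as it is and do not disturb the small chalkboard, the mug-shaped pitcher or the syrup bottle.

Things in the scene. Friction and masses are not known exactly. Their poses are not given: they have to be found in the camera images.
- board: The larger blank chalkboard: a flat rectangular slab 12 mm thick (its x), 150 mm wide (its y), 160 mm tall (its z), dark slate both sides in a pale wood frame, 0.13 to 0.27 kg, the same front and back and either way up. Origin at its centre. It starts upright in the slot of the large block; grip it across the thickness at the middle of its top edge.
- big_block: Fixed wooden slot block holding the larger board: 60 mm (x) by 170 mm (y) by 30 mm high, a slot 15 mm wide and 20 mm deep along its y, slot floor 10 mm above the counter. Origin at the centre of its underside.
- stand: Fixed dark metal foot of the display stand, base 150 (x) by 170 (y) by 12 mm, origin on the counter below the hinge line (base reaches 65 mm ahead, 85 mm behind). Two posts 144 mm apart hold a hinge along y, 75 mm above the counter. The steel plate on it faces the stand's +x and leans back to its -x. The stand carries plate and ledge.
- plate (a joint): Backward lean of the plate from upright, rad (0 = upright; set between 0.2 and 0.5). The stiff hinge holds against normal placing forces (about 4 N m).
- slope (a point): Frame of the tilting plate, on its front face at mid-width on the hinge line: x = outward normal (forward, up), y along the width, z up the slope. Plate: 130 wide, 6 thick, z -15 to 140 mm, with an 80 mm wide finger notch in the top, down to z = 105. The ledge stands square out of it, 164 mm wide, centred: a channel 20 mm deep (x 0 to 20 mm), then a lip 4 mm thick, 8 mm high.
- plate_top (a point): Bottom of the notch in the plate's top edge, at its middle, front face, 105 mm up the slope from point slope. The ledge is clamped at a new height each time: its upper face lies 5 to 50 mm up the slope from point slope (its z). That height is not reported: see it or feel for it. The clamp slips only above some 150 N.
- small_board: Bystander: a smaller blank chalkboard of the same make, 12 mm thick, 90 mm wide, 100 mm tall, standing in the small block. Origin at its centre. Leave it alone.
- small_block: Fixed wooden slot block of the small board: 60 mm (x) by 110 mm (y) by 30 mm high. Origin at the centre of its underside.
- pitcher: Bystander: steel milk pitcher, radius 42 mm, 105 mm high, with a handle at its +y, so mug-shaped. Origin at the centre of its underside.
- syrup: Bystander: amber glass syrup bottle, radius 36 mm, 200 mm high. Origin at the centre of its underside.

How it is judged:
By the outcome, as a careful person would: the job done as asked, in the order asked, and still so for the second after the job is handed in, with the robot touching nothing.
It also fails if it takes over 51 s, if anything falls off the work surface, if the arm or the gripper's body presses on something with over 40 N, if the wrist force passes 120 N, or if a joint passes its speed limit or range.

## Working session

There is one attempt and no reset: what is moved stays moved. The work goes in short steps, Python scripts to look and compute and a shell command to move; the robot and the scene stay as the last step left them, time stands still between calls to the robot, and variables do not carry over. Pictures are saved under pics/ and viewed, and the job is handed in when it is done.

```bash
mkdir -p pics; python3 - <<'E'
from rig import ctrl, imaging
import cv2, numpy as np, pickle
print(ctrl.state())
for n in ("scene","top"):
    d=imaging.get_image(n); cv2.imwrite(f"pics/{n}0.png",d["color"][...,::-1]); pickle.dump(d,open(f"{n}0.pkl","wb"))
    print(n,d["mtx"],d["D"],d["R"],d["t"])
E
```

```text
{'t': 0.0, 'qpos': array([-9.02410486e-01,  3.85553608e-01,  6.59114824e-03, -5.09644551e-04,
       -1.19399841e+00, -2.58613452e-01]), 'qvel': array([-1.35894862e-05,  4.67273543e-04, -1.67204520e-03,  1.39041558e-04,
       -1.43419868e-03,  4.27924123e-04]), 'effort': array([-1.97499816e-03, -3.92285478e+01,  1.88401312e+01,  4.18624431e+00,
       -4.63342745e-03, -1.87911502e-05]), 'tcp_pos': array([ 0.24878472, -0.57269557,  0.23020822]), 'tcp_rot': array([-2.03363560e-01,  9.79102668e-01,  1.07397280e-03, -2.72007431e-04]), 'ft_force': array([ 0.19627835,  0.74692619, -0.36265892]), 'moment': array([-0.00534906, -0.01478494, -0.02448221]), 'finger_gap': 0.9979084988242328}
scene [[418.11935024   0.         274.03081156]
 [  0.         418.11935024 210.34995789]
 [  0.           0.           1.        ]] [-0.10757419  0.          0.          0.          0.        ] [[ 0.53427672  0.84526033 -0.00913018]
 [ 0.61380958 -0.39536105 -0.68332089]
 [-0.58119376  0.35947826 -0.73006109]] [-0.27758573 -0.31330627  1.51522159]
top [[518.21088123   0.         274.26790386]
 [  0.         518.21088123 207.39397864]
 [  0.           0.           1.        ]] [0.0646294 0.        0.        0.        0.       ] [[ 0.08246373 -0.99659323  0.00128838]
 [-0.97335501 -0.08081829 -0.214589  ]
 [ 0.21396207  0.01644176 -0.97670359]] [-0.12699625  0.60966396  1.68354965]
```

View pics/scene0.png

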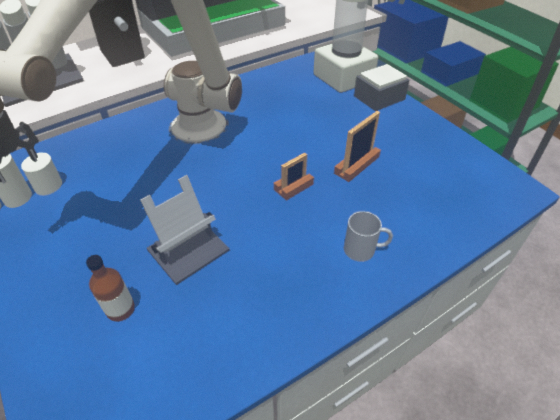

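View pics/top0.png

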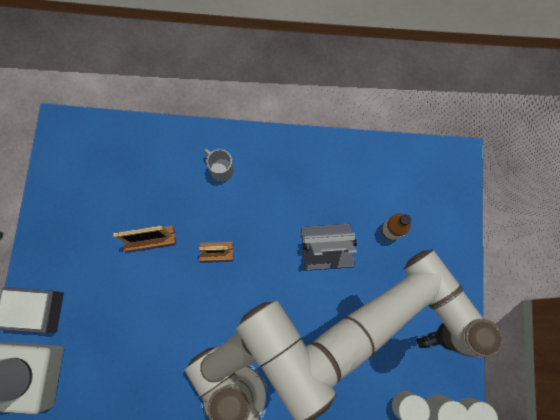

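The scene view shows the large board upright in its block at about (362,145), the small board at (294,172), the pitcher at (363,236), the stand at (185,230) with its ledge towards the camera, and the syrup bottle at (112,292). In the top view the large board is at (145,237) and the stand at (328,247).

```bash
cat > h.py <<'E'
import cv2, numpy as np, pickle
def cloud(d):
    h,w=d["z_map"].shape
    u,v=np.meshgrid(np.arange(w),np.arange(h))
    p=np.stack([u,v],-1).reshape(-1,1,2).astype(np.float64)
    n=cv2.undistortPoints(p,d["mtx"],d["D"]).reshape(h,w,2)
    z=d["z_map"].astype(float)
    c=np.dstack([n*z[...,None],z])
    X=(c-d["t"])@d["R"]
    X[z==0]=np.nan
    return X
def load(n): return pickle.load(open(n,"rb"))
E
python3 - <<'E'
from h import *
for n,wins in (("scene",{"board":(325,385,105,185),"small":(270,320,150,200),"stand":(140,235,170,280)}),("top",{"board":(105,185,218,258),"small":(195,240,238,265),"stand":(295,362,218,275)})):
    d=load(n+"0.pkl"); X=cloud(d)
    print(n,"cam",-d["R"].T@d["t"])
    tab=X[...,2]; print("table z med",np.nanmedian(tab[(d["color"][...,2]>120)&(d["color"][...,0]<60)]))
    for k,(a,b,c,e) in wins.items():
        P=X[c:e,a:b].reshape(-1,3); P=P[np.isfinite(P[:,2])]; P=P[P[:,2]>0.006]
        print(k,len(P),"min",P.min(0).round(3),"max",P.max(0).round(3))
        hb=np.arange(0,0.24,0.01)
        for lo in hb:
            Q=P[(P[:,2]>=lo)&(P[:,2]<lo+.01)]
            if len(Q)>5:
                r=cv2.minAreaRect(Q[:,:2].astype(np.float32)*1000)
                print("  z%.2f n%d c %s size %s ang %.1f"%(lo,len(Q),np.round(r[0],0),np.round(r[1],0),r[2]))
E
```

```text
scene cam [ 1.22125531 -0.43392611  0.88958121]
table z med -0.0005573548535406601
board 1747 min [0.229 0.245 0.006] max [0.548 0.646 0.174]
  z0.00 n69 c [380. 424.] size [169. 443.] ang 44.5
  z0.01 n147 c [412. 456.] size [112. 458.] ang 32.9
  z0.02 n243 c [423. 449.] size [104. 436.] ang 29.7
  z0.03 n251 c [488. 338.] size [ 61. 173.] ang 13.7
  z0.04 n65 c [492. 340.] size [ 13. 151.] ang 10.1
  z0.05 n71 c [492. 339.] size [ 11. 151.] ang 11.4
  z0.06 n65 c [487. 337.] size [ 13. 150.] ang 14.0
  z0.07 n73 c [493. 338.] size [ 11. 148.] ang 10.3
  z0.08 n72 c [492. 338.] size [  9. 150.] ang 10.6
  z0.09 n69 c [492. 338.] size [ 11. 148.] ang 10.3
  z0.10 n67 c [489. 335.] size [ 12. 148.] ang 12.7
  z0.11 n76 c [491. 337.] size [ 10. 149.] ang 11.7
  z0.12 n76 c [488. 337.] size [ 12. 150.] ang 13.1
  z0.13 n71 c [491. 338.] size [ 12. 146.] ang 10.5
  z0.14 n77 c [491. 339.] size [ 12. 149.] ang 11.2
  z0.15 n66 c [489. 339.] size [ 12. 149.] ang 12.5
  z0.16 n135 c [487. 340.] size [ 15. 153.] ang 14.2
  z0.17 n54 c [488. 337.] size [ 14. 147.] ang 13.3
small 1024 min [0.
[... 3841 characters left out ...]
 ang 9.5
  z0.08 n270 c [ 519. -266.] size [ 42. 174.] ang 8.5
  z0.09 n169 c [ 521. -268.] size [ 41. 167.] ang 11.9
  z0.10 n62 c [ 517. -268.] size [ 36. 151.] ang 9.3
  z0.11 n38 c [ 503. -271.] size [  7. 125.] ang 9.6
  z0.12 n34 c [ 498. -267.] size [  6. 125.] ang 7.9
  z0.13 n37 c [ 495. -271.] size [  5. 129.] ang 8.5
  z0.14 n36 c [ 490. -270.] size [  7. 127.] ang 9.1
  z0.15 n36 c [ 486. -271.] size [  5. 129.] ang 8.6
  z0.16 n58 c [ 480. -273.] size [ 11. 127.] ang 8.3
  z0.17 n41 c [ 476. -271.] size [  9. 125.] ang 8.6
  z0.18 n17 c [ 475. -273.] size [  5. 130.] ang 7.6
  z0.19 n25 c [ 467. -272.] size [ 10. 124.] ang 8.4
  z0.20 n28 c [ 465. -275.] size [  9. 128.] ang 9.2
```

```bash
python3 - <<'E'
from h import *
d=load("scene0.pkl");
a=cv2.resize(d["color"][150:290,130:245,::-1],None,fx=4,fy=4,interpolation=cv2.INTER_CUBIC)
d=load("top0.pkl");
b=cv2.resize(d["color"][215:280,290:365,::-1],None,fx=4.5,fy=4.5,interpolation=cv2.INTER_CUBIC)
b=cv2.copyMakeBorder(b,0,560-b.shape[0],0,0,cv2.BORDER_CONSTANT)
cv2.imwrite("pics/stand.png",np.hstack([a,b])[:,:800])
E
```

```text
(no output)
```

View pics/stand.png

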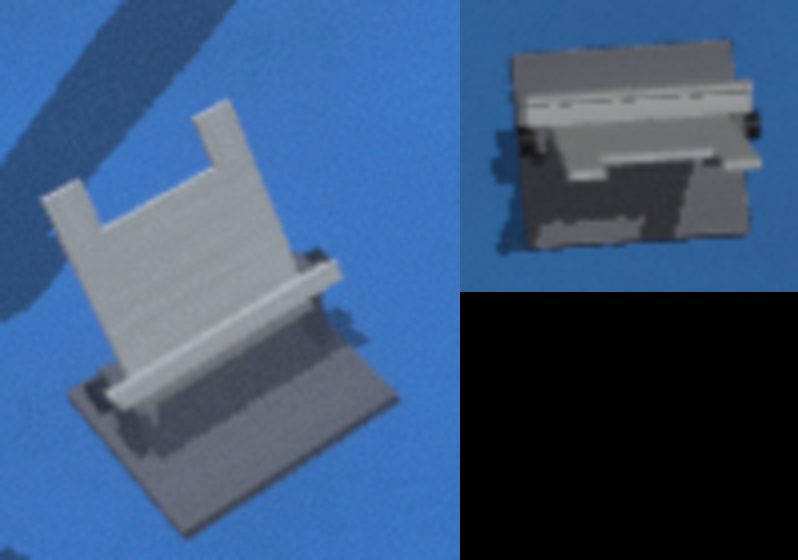

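The crops show the plate facing away from the robot, with a top notch and the ledge and lip low down. Next I'll fit the planes.

```bash
python3 - <<'E'
from h import *
def rows(X,lo,hi,b):
    P=X.reshape(-1,3);P=P[np.isfinite(P[:,2])]
    return P[(P[:,0]>b[0])&(P[:,0]<b[1])&(P[:,1]>b[2])&(P[:,1]<b[3])&(P[:,2]>lo)&(P[:,2]<hi)]
for n in ("scene","top"):
    X=cloud(load(n+"0.pkl"))
    P=rows(X,0.12,0.165,(0.44,.53,-.35,-.2)); 
    for _ in range(4):
        c=P.mean(0); nn=np.linalg.svd(P-c)[2][2]; nn*=np.sign(nn[0]); r=(P-c)@nn; P=P[abs(r)<0.004]
    yaw=np.arctan2(nn[1],nn[0]); th=np.arcsin(nn[2])
    print(n,"plate n",nn.round(3),"yaw",np.degrees(yaw),"lean",th,"rms",r.std())
    ex=nn; ey=np.array([-np.sin(yaw),np.cos(yaw),0]); ez=np.cross(ex,ey)
    # y centre of plate
    Q=rows(X,0.06,0.215,(0.43,.58,-.37,-.17)); q=np.c_[(Q-c)@ex,(Q-c)@ey,(Q-c)@ez]
    pl=q[(abs(q[:,0])<.004)&(Q[:,2]>.12)]; yc=(np.percentile(pl[:,1],.7)+np.percentile(pl[:,1],99.3))/2; print("plate w",np.ptp(pl[:,1]),"yc",yc)
    # hinge z=0.075 origin
    o=c+ey*yc; s=(0.075-o[2])/ez[2]; o=o+ez*s; print("slope origin",o.round(4),"ez",ez.round(4))
    q=np.c_[(Q-o)@ex,(Q-o)@ey,(Q-o)@ez]
    L=q[(q[:,0]>.004)&(q[:,2]<.09)&(q[:,2]>-.01)]
    print("ledge/lip w",np.percentile(L[:,1],[1,99]), "x",np.percentile(L[:,0],[1,99]),"z",np.percentile(L[:,2],[1,99]))
    for a in np.arange(.0,.03,.002):
        m=L[(L[:,0]>=a)&(L[:,0]<a+.002)]
        if len(m)>3: print("   x%.3f n%d z pct"%(a,len(m)),np.percentile(m[:,2],[5,25,50,75,95]).round(4))
    # notch bottom / top
    t=q[abs(q[:,0])<.006]; 
    print("top z side",np.percentile(t[abs(t[:,1])>.045][:,2],99),"mid",np.percentile(t[abs(t[:,1])<.03][:,2],98))
    # board
    B=rows(X,0.045,0.16,(0.44,.54,.25,.43))
    c=B.mean(0)
    T=rows(X,0.163,0.18,(0.44,.54,.25,.43)); r=cv2.minAreaRect(T[:,:2].astype(np.float32)*1000); print("board top rect",r, "z",np.median(T[:,2]))
    for _ in range(4):
        cb=B.mean(0); nb=np.linalg.svd(B-cb)[2][2]; nb*=np.sign(nb[0]); rr=(B-cb)@nb; B=B[abs(rr)<0.003]
    print("board face",n,cb.round(4),nb.round(3),"yaw",np.degrees(np.arctan2(nb[1],nb[0])))
    if n=="scene": print("centre at z .15:",cb-nb*.006+np.array([-1,0,0])*0, "y range",B[:,1].min(),B[:,1].max())
E
```

```text
scene plate n [0.909 0.138 0.394] yaw 8.605973896621848 lean 0.4044727343683102 rms 0.0016314545441299567
plate w 0.13134736459860258 yc 0.0010655857816842529
slope origin [ 0.5213 -0.2684  0.075 ] ez [-0.3891 -0.0589  0.9193]
ledge/lip w [-0.08006095  0.08118282] x [0.00414314 0.02743862] z [0.00480507 0.07038019]
   x0.004 n20 z pct [0.0108 0.0117 0.0258 0.0645 0.0875]
   x0.016 n4 z pct [0.0166 0.0166 0.0166 0.0168 0.0173]
   x0.018 n19 z pct [0.0036 0.0108 0.017  0.0176 0.0179]
   x0.020 n67 z pct [0.0052 0.0089 0.0128 0.0165 0.0184]
   x0.022 n139 z pct [0.006  0.0089 0.0129 0.0159 0.0185]
   x0.024 n93 z pct [0.0068 0.0087 0.0121 0.0155 0.0187]
   x0.026 n19 z pct [0.0076 0.0106 0.0127 0.0165 0.0199]
top z side 0.1397504501259853 mid 0.10414229709905472
board top rect ((487.242919921875, 339.7476806640625), (14.874916076660156, 152.89613342285156), 14.249466896057129) z 0.1688529051680551
board face scene [0.4916 0.3368 0.1029] [ 0.973  0.229 -0.004] yaw 13.265849308910827
centre at z .15: [0.48576929 0.33543494 0.10291775] y range 0.2640652894834996 0.41263037974601274
top pla
[... 512 characters left out ...]
05  0.0089 0.0118 0.0137]
   x0.012 n34 z pct [0.0009 0.0054 0.0084 0.0133 0.0152]
   x0.014 n27 z pct [0.0054 0.0065 0.0101 0.0132 0.0166]
   x0.016 n21 z pct [0.0073 0.0081 0.0116 0.0122 0.0145]
   x0.018 n9 z pct [0.0117 0.0138 0.0141 0.015  0.0179]
   x0.020 n28 z pct [0.0087 0.0148 0.0171 0.0189 0.0217]
   x0.022 n51 z pct [0.0062 0.0092 0.0136 0.0177 0.0245]
   x0.024 n18 z pct [0.0095 0.0139 0.0183 0.0215 0.0245]
top z side 0.14253779493707353 mid 0.10729238401226227
board top rect ((485.1434020996094, 341.28057861328125), (13.855636596679688, 145.91412353515625), 14.030314445495605) z 0.16883302335510805
board face top [0.4811 0.3416 0.1009] [0.97  0.244 0.002] yaw 14.097240981279016
```

```bash
cat >> h.py <<'E'
from scipy.spatial.transform import Rotation as Ro
def Rtool(yaw_deg, lean=0.0):
    y=np.radians(yaw_deg); c,s=np.cos(y),np.sin(y)
    ex=np.array([c*np.cos(lean),s*np.cos(lean),np.sin(lean)]); ey=np.array([-s,c,0]); ez=np.cross(ex,ey)
    return Ro.from_matrix(np.c_[-ey,-ex,-ez])
def delta(st,p,R):
    R0=Ro.from_quat(st["tcp_rot"])
    return (R0.inv().apply(np.array(p)-st["tcp_pos"])*1000).round(1),np.degrees((R0.inv()*R).as_rotvec()).round(2)
def show():
    from rig import ctrl
    s=ctrl.state(); print("t %.2f"%s["t"],s["tcp_pos"].round(4),"q",s["qpos"].round(2),"F",s["ft_force"].round(1),"M",s["moment"].round(2),"gap %.3f"%s["finger_gap"]); return s
E
python3 - <<'E'
from h import *
s=show()
print(delta(s,[0.4855,0.339,0.25],Rtool(13.7)))
E
```

```text
t 0.10 [ 0.2488 -0.5728  0.2303] q [-0.9   0.39  0.01 -0.   -1.19 -0.26] F [-0.6 -0.6 -0.6] M [-0.03 -0.   -0.01] gap 0.999
(array([-580.2,  742.1,  -18.3]), array([ 1.000e-01,  7.000e-02, -8.023e+01]))
```

```bash
python3 -m jog '[[[0,0,-40],[0,0,0],0],[[-290,371,-50],[0,0,-40],0],[[-290,371,-50],[0,0,-40],0],[[-290,371,-50],[0,0,-40],0],[[-290,371,-50],[0,0,-40],0],[[-290,371,-50],[0,0,-40],0],[[-290,371,-50],[0,0,-40],0],[[-290,371,-50],[0,0,-40],0],[[-290,371,-50],[0,0,-40],0],[[-290,371,-50],[0,0,-40],0],[[-290,371,-50],[0,0,-40],0],[[-290,371,-50],[0,0,-40],0]]'
python3 - <<'E'
from h import *
s=show()
print(delta(s,[0.4855,0.339,0.25],Rtool(13.7)))
E
```

```text
t: 1.3
tcp_pos: [0.3675, -0.1152, 0.2813]
tcp_rot: [-0.528, 0.849, 0.0, 0.0]
ft_force: [-0.1, -0.3, -0.5]
finger_gap: 1.003
t 1.30 [ 0.3675 -0.1152  0.2813] q [ 0.12 -0.08 -0.43 -0.   -1.22 -0.58] F [-0.1 -0.3 -0.5] M [-0.02  0.02 -0.  ] gap 1.003
(array([-459.6,   94.9,   31.6]), array([-2.000e-02,  3.000e-02, -3.993e+01]))
```

```bash
python3 -m jog '[[[-460,95,0],[0,0,-40],0],[[-460,95,0],[0,0,-40],0],[[-460,95,0],[0,0,-40],0],[[-460,95,0],[0,0,-40],0],[[-460,95,0],[0,0,-40],0],[[-460,95,0],[0,0,-40],0],[[-460,95,0],[0,0,-40],0],[[-460,95,0],[0,0,-40],0],[[-460,95,0],[0,0,-40],0],[[-460,95,0],[0,0,-40],0],[[-460,95,32],[0,0,-40],0],[[-460,95,32],[0,0,-40],0]]'
python3 - <<'E'
from h import *
s=show()
print(delta(s,[0.4855,0.339,0.25],Rtool(13.7)))
print(delta(s,[0.4855,0.339,0.138],Rtool(13.7)))
from rig import imaging
out=[]
for n,(a,b,c,e) in (("scene",(300,420,60,190)),("top",(90,210,170,300))):
    d=imaging.get_image(n); out.append(cv2.resize(d["color"][c:e,a:b,::-1],None,fx=3.3,fy=3.3,interpolation=cv2.INTER_CUBIC))
cv2.imwrite("pics/pregrasp.png",np.hstack(out))
E
```

```text
t: 2.5
tcp_pos: [0.486, 0.3348, 0.244]
tcp_rot: [0.785, -0.62, -0.001, 0.005]
ft_force: [0.1, -1.4, -1.4]
finger_gap: 1.001
t 2.50 [0.486  0.3348 0.244 ] q [ 0.88  0.32 -0.05 -0.   -1.21 -0.64] F [ 0.1 -1.4 -1.4] M [-0.04  0.03 -0.04] gap 1.001
(array([-4.2, -0.5, -6. ]), array([ 0.57, -0.27, -0.29]))
(array([ -4.7,  -1.6, 105.9]), array([ 0.57, -0.27, -0.29]))
```

View pics/pregrasp.png

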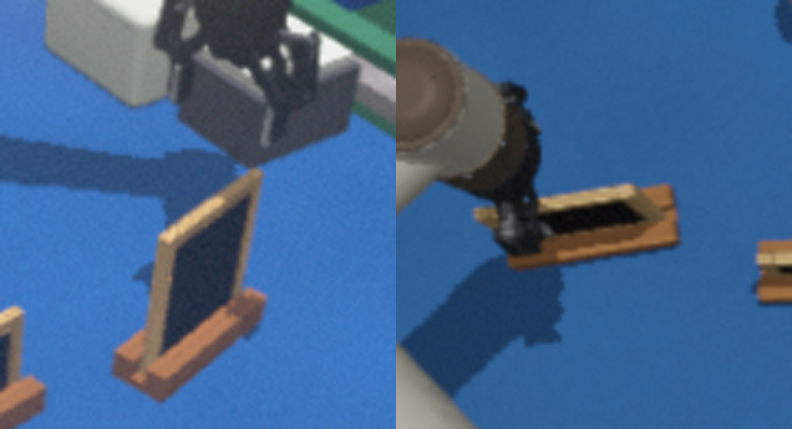

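Pre-grasp view: the gripper is above the board, with the fingers straddling its thickness direction and nothing in the way. Now descending.

```bash
python3 -m jog '[[[-4.5,-1,0],[0.5,-0.2,-0.3],0],[[-4.5,-1.5,30],[0.5,-0.2,-0.3],0],[[-4.5,-1.5,60],[0.5,-0.2,-0.3],0],[[-4.5,-1.5,85],[0.5,-0.2,-0.3],0],[[-4.5,-1.5,106],[0.5,-0.2,-0.3],0],[[-4.5,-1.5,106],[0.5,-0.2,-0.3],0],[[-4.5,-1.5,106],[0.5,-0.2,-0.3],0]]'
python3 - <<'E'
from h import *
s=show()
print(delta(s,[0.4855,0.339,0.138],Rtool(13.7)))
from rig import imaging
out=[]
for n,(a,b,c,e) in (("scene",(300,420,60,190)),("top",(90,210,170,300))):
    d=imaging.get_image(n); out.append(cv2.resize(d["color"][c:e,a:b,::-1],None,fx=3.3,fy=3.3,interpolation=cv2.INTER_CUBIC))
cv2.imwrite("pics/atgrasp.png",np.hstack(out))
E
```

```text
t: 3.3
tcp_pos: [0.4889, 0.3417, 0.145]
tcp_rot: [0.787, -0.617, 0.002, -0.006]
ft_force: [0.3, -0.1, 0.7]
finger_gap: 0.997
t 3.30 [0.4889 0.3417 0.145 ] q [ 0.88  0.4  -0.19  0.   -0.96 -0.64] F [ 0.3 -0.1  0.7] M [-0.01 -0.01 -0.01] gap 0.997
(array([1.8, 4. , 7. ]), array([-0.64,  0.25,  0.1 ]))
```

View pics/atgrasp.png

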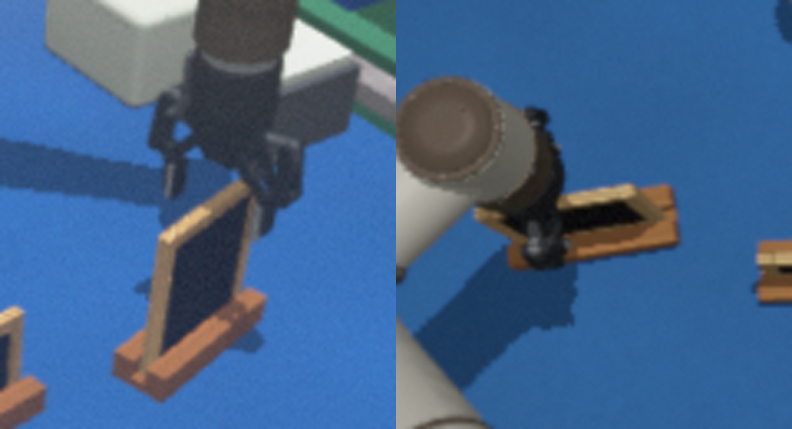

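The fingers straddle the middle of the board's top edge. I'll let it settle, then correct.

```bash
python3 -m jog '[[[0,0,0],[0,0,0],0],[[0,0,0],[0,0,0],0]]'
python3 - <<'E'
from h import *
s=show()
print(delta(s,[0.4855,0.339,0.138],Rtool(13.7)))
E
```

```text
t: 3.6
tcp_pos: [0.4884, 0.3417, 0.1445]
tcp_rot: [0.787, -0.617, 0.001, -0.006]
ft_force: [1.5, -0.1, -0.7]
finger_gap: 1.002
t 3.60 [0.4884 0.3417 0.1445] q [ 0.88  0.4  -0.2   0.   -0.96 -0.64] F [ 1.5 -0.1 -0.7] M [-0.01  0.05  0.04] gap 1.002
(array([2. , 3.5, 6.5]), array([-0.61,  0.27,  0.08]))
```

```bash
python3 -m jog '[[[2,3.5,6.5],[-0.6,0.3,0],0],[[2,3.5,6.5],[-0.6,0.3,0],0],[[2,3.5,6.5],[-0.6,0.3,0],0]]'
python3 - <<'E'
from h import *
s=show()
print(delta(s,[0.4855,0.339,0.138],Rtool(13.7)))
E
python3 -m jog '[[[0,0,0],[0,0,0],0.6],[[0,0,0],[0,0,0],0.8],[[0,0,0],[0,0,0],1],[[0,0,0],[0,0,0],1],[[0,0,0],[0,0,0],1],[[0,0,0],[0,0,0],1],[[0,0,0],[0,0,0],1],[[0,0,0],[0,0,0],1],[[0,0,0],[0,0,0],1]]'
python3 -m jog '[[[0,0,0],[0,0,0],1],[[0,0,0],[0,0,0],1]]'
```

```text
t: 3.9
tcp_pos: [0.485, 0.3384, 0.1364]
tcp_rot: [0.787, -0.617, 0.0, 0.002]
ft_force: [0.1, 0.1, -0.4]
finger_gap: 1.004
t 3.90 [0.485  0.3384 0.1364] q [ 0.88  0.41 -0.21  0.   -0.96 -0.64] F [ 0.1  0.1 -0.4] M [ 0.03  0.03 -0.02] gap 1.004
(array([-0.4, -0.6, -1.6]), array([ 0.14, -0.13,  0.08]))
t: 4.8
tcp_pos: [0.4852, 0.3388, 0.1369]
tcp_rot: [0.787, -0.617, 0.0, 0.001]
ft_force: [0.1, 0.4, 1.4]
finger_gap: 0.134
t: 5.0
tcp_pos: [0.4853, 0.3387, 0.137]
tcp_rot: [0.787, -0.617, 0.0, 0.001]
ft_force: [-0.3, 0.3, 1.3]
finger_gap: 0.13
```

Gripped, with an opening of about 11–12 mm. Lifting.

```bash
python3 -m jog '[[[0,0,-10],[0,0,0],1],[[0,0,-25],[0,0,0],1],[[0,0,-50],[0,0,0],1],[[0,0,-85],[0,0,0],1],[[0,0,-125],[0,0,0],1],[[0,0,-165],[0,0,0],1],[[0,0,-200],[0,0,0],1],[[0,0,-215],[0,0,0],1],[[0,0,-215],[0,0,0],1],[[0,0,-215],[0,0,0],1]]'
python3 - <<'E'
from h import *
from rig import imaging
s=show()
for n in ("scene","top"):
    d=imaging.get_image(n); pickle.dump(d,open(n+"1.pkl","wb")); cv2.imwrite(f"pics/{n}1.png",d["color"][...,::-1])
E
```

```text
t: 6.0
tcp_pos: [0.4847, 0.3387, 0.3507]
tcp_rot: [0.787, -0.617, -0.0, 0.002]
ft_force: [0.2, 0.3, -2.2]
finger_gap: 0.127
t 6.00 [0.4847 0.3387 0.3507] q [ 0.88  0.27  0.14 -0.   -1.44 -0.64] F [ 0.2  0.3 -2.2] M [ 0.   -0.   -0.04] gap 0.127
```

View pics/scene1.png

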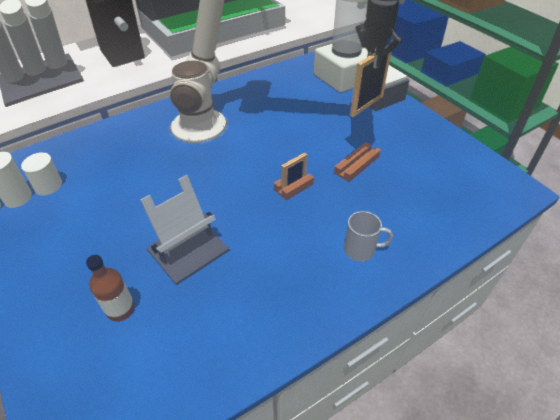

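The board is out of the block and hangs from the gripper at about (372,80). Now I'll measure its pose in the hand.

```bash
cat > inhand.py <<'E'
from h import *
def inhand(d,s,lo=0.02,hi=0.16):
    X=cloud(d); P=X.reshape(-1,3); P=P[np.isfinite(P[:,2])]
    R=Ro.from_quat(s["tcp_rot"]); q=R.inv().apply(P-s["tcp_pos"])*1000
    # tool: x width, y=-thickness normal, z down board
    m=(abs(q[:,0])<100)&(abs(q[:,1])<20)&(q[:,2]>5)&(q[:,2]<150)
    b=q[m]; 
    A=np.c_[b[:,0],b[:,2],np.ones(len(b))]; k=np.ones(len(b),bool)
    for _ in range(5):
        c=np.linalg.lstsq(A[k],b[k,1],rcond=None)[0]; r=b[:,1]-A@c; k=abs(r)<3
    b=b[k]
    print("n",len(b),"face y=%.2f  slope/x %.2f deg slope/z %.2f deg"%(c[2],*np.degrees(np.arctan(c[:2]))))
    r=cv2.minAreaRect(b[:,[0,2]].astype(np.float32)); print("rect x,z centre",np.round(r[0],1),"size",np.round(r[1],1),"ang %.2f"%r[2])
    for z in range(10,130,20):
        t=b[(b[:,2]>z)&(b[:,2]<z+20),0]
        if len(t)>5: print("  z",z,"x edges",t.min().round(1),t.max().round(1))
    print("bottom z pct by x:",[ (x,np.round(np.max(b[(b[:,0]>x)&(b[:,0]<x+25),2],initial=-1),1)) for x in (-75,-50,-25,0,25,50)])
if __name__=="__main__":
    import sys
    from rig import ctrl
    s=ctrl.state()
    for n in ("scene","top"):
        print(n); inhand(load(n+sys.argv[1]+".pkl"),s)
E
python3 inhand.py 1
```

```text
scene
n 1044 face y=-5.51  slope/x 0.24 deg slope/z -0.39 deg
rect x,z centre [-0.1 66.1] size [121.2 155.6] ang 89.76
  z 10 x edges -75.2 77.6
  z 30 x edges -75.2 76.6
  z 50 x edges -75.8 74.5
  z 70 x edges -74.4 75.1
  z 90 x edges -77.3 77.3
  z 110 x edges -77.7 74.4
bottom z pct by x: [(-75, np.float64(126.9)), (-50, np.float64(123.1)), (-25, np.float64(125.1)), (0, np.float64(123.5)), (25, np.float64(124.8)), (50, np.float64(126.1))]
top
n 370 face y=3.41  slope/x -0.27 deg slope/z 0.18 deg
rect x,z centre [-3.9 67.5] size [124.3 151.1] ang 89.79
  z 10 x edges -76.4 70.6
  z 30 x edges -79.5 71.6
  z 50 x edges -76.1 70.9
  z 70 x edges -73.5 70.2
  z 90 x edges -76.9 70.8
  z 110 x edges -75.9 70.0
bottom z pct by x: [(-75, np.float64(104.4)), (-50, np.float64(124.0)), (-25, np.float64(129.7)), (0, np.float64(125.4)), (25, np.float64(126.1)), (50, np.float64(127.1))]
```

```bash
cat >> h.py <<'E'
O=np.array([0.5204,-0.2672,0.075]); YAW=8.62; LEAN=0.401
def slope():
    R=Rtool(YAW,LEAN).as_matrix(); return -R[:,1],-R[:,0],-R[:,2]
def tgt(x,y,z):  # board centre-x offset, y, board bottom height on slope (mm)
    ex,ey,ez=slope(); return O+(ex*x+ey*y+ez*(z+127))/1000, Rtool(YAW,LEAN)
def where(s):
    ex,ey,ez=slope(); v=(s["tcp_pos"]-O)*1000
    print("board in slope: x %.1f y %.1f bottom z %.1f"%(v@ex,v@ey,v@ez-127),"F slope",np.round([s["ft_force"]@e for e in (ex,ey,ez)],1))
E
python3 - <<'E'
from h import *
s=show(); p,R=tgt(60,0,130); print(p,delta(s,p,R))
E
```

```text
t 6.10 [0.4847 0.3385 0.3496] q [ 0.88  0.27  0.14 -0.   -1.44 -0.64] F [ 0.5 -0.  -1.4] M [0.04 0.01 0.01] gap 0.131
[ 0.47583227 -0.27395615  0.33503283] (array([592.7, 154.3,  17.6]), array([23.27,  0.81,  5.13]))
```

```bash
python3 -m jog '[[[20,5,-5],[0,0,0],1],[[50,13,-10],[0,0,0],1],[[85,22,-10],[2,0,0.5],1],[[120,31,-10],[4,0,1],1],[[155,40,-10],[6,0,1.5],1],[[190,49,-10],[8,0,2],1],[[225,58,-10],[10,0,2.5],1],[[260,67,-10],[12,0,3],1],[[295,76,-10],[14,0,3.5],1],[[330,85,-10],[16,0.5,4],1],[[365,95,-5],[18,0.5,4.5],1],[[395,103,0],[20,0.7,5],1]]'
python3 - <<'E'
from h import *
s=show(); p,R=tgt(60,0,130); print(p,delta(s,p,R))
E
```

```text
t: 7.3
tcp_pos: [0.4778, -0.0714, 0.3518]
tcp_rot: [0.747, -0.642, 0.112, -0.131]
ft_force: [-0.6, 0.3, -1.3]
finger_gap: 0.134
t 7.30 [ 0.4778 -0.0714  0.3518] q [ 0.2  -0.1  -0.33  0.02 -1.   -0.05] F [-0.6  0.3 -1.3] M [-0.15  0.77 -0.03] gap 0.134
[ 0.47583227 -0.27395615  0.33503283] (array([200. ,  36.2,   4.6]), array([3.09, 0.06, 0.06]))
```

```bash
python3 -m jog '[[[30,6,0],[1,0,0],1],[[65,12,0],[2,0,0],1],[[100,18,0],[3,0,0],1],[[135,25,2],[3,0,0],1],[[170,31,4],[3,0,0],1],[[190,35,5],[3,0,0],1],[[200,36,5],[3,0,0],1],[[200,36,5],[3,0,0],1],[[200,36,5],[3,0,0],1]]'
python3 - <<'E'
from h import *
from rig import imaging
s=show(); where(s)
for n in ("scene","top"):
    d=imaging.get_image(n); pickle.dump(d,open(n+"2.pkl","wb")); cv2.imwrite(f"pics/{n}2.png",d["color"][...,::-1])
s=show();p,R=tgt(60,0,130); print(p,delta(s,p,R))
E
python3 inhand.py 2
```

```text
t: 8.2
tcp_pos: [0.4776, -0.2712, 0.3351]
tcp_rot: [0.744, -0.638, 0.128, -0.151]
ft_force: [0.6, 0.3, -1.9]
finger_gap: 0.133
t 8.20 [ 0.4776 -0.2712  0.3351] q [-0.33  0.05 -0.14 -0.21 -1.03  0.56] F [ 0.6  0.3 -1.9] M [-0.19  1.02 -0.03] gap 0.133
board in slope: x 62.0 y 2.5 bottom z 129.2 F slope [-0.2  0.2 -2. ]
t 8.30 [ 0.4779 -0.2706  0.3356] q [-0.33  0.05 -0.14 -0.21 -1.03  0.56] F [ 0.1  0.4 -1.1] M [-0.15  1.04 -0.03] gap 0.132
[ 0.47583227 -0.27395615  0.33503283] (array([ 2.9,  2.6, -0.5]), array([0.06, 0.15, 0.17]))
scene
n 3190 face y=-4.24  slope/x -0.08 deg slope/z -0.48 deg
rect x,z centre [-0.4 66.7] size [151.1 123.6] ang 0.08
  z 10 x edges -75.3 73.4
  z 30 x edges -75.2 75.2
  z 50 x edges -75.4 75.0
  z 70 x edges -75.7 74.6
  z 90 x edges -76.0 74.7
  z 110 x edges -75.6 74.1
bottom z pct by x: [(-75, np.float64(127.7)), (-50, np.float64(127.8)), (-25, np.float64(128.5)), (0, np.float64(127.4)), (25, np.float64(127.4)), (50, np.float64(128.6))]
top
n 232 face y=-4.31  slope/x -0.50 deg slope/z -0.24 deg
rect x,z centre [13.6 69. ] size [115.5 128. ] ang 1.14
  z 10 x edges -20.2 69.0
  z 30 x edges -23.9 70.5
  z 50 x edges -23.7 69.7
  z 70 x edges -23.1 71.0
  z 90 x edges -35.9 70.0
  z 110 x edges -45.4 68.9
bottom z pct by x: [(-75, np.float64(-1.0)), (-50, np.float64(132.0)), (-25, np.float64(123.4)), (0, np.float64(132.8)), (25, np.float64(121.2)), (50, np.float64(127.2))]
```

View pics/scene2.png

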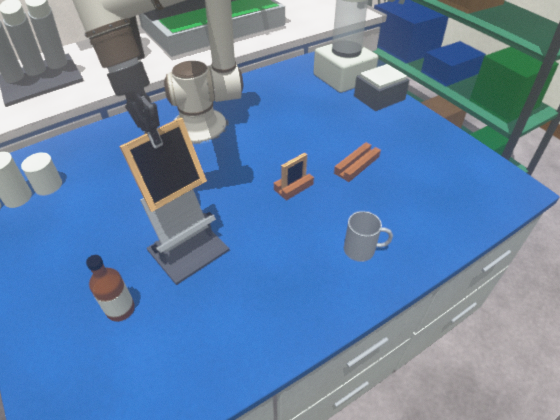

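View pics/top2.png

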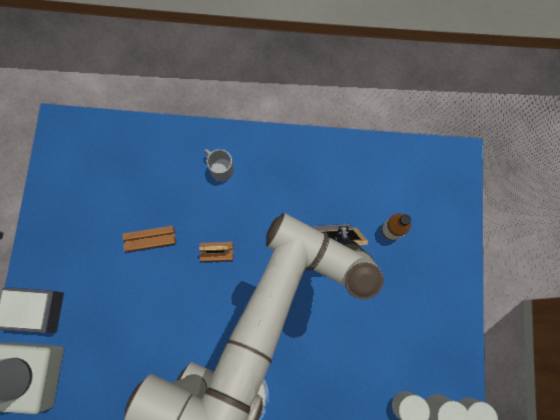

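Scene picture: the board is parallel to and ahead of the plate at about (165,165), above the ledge at (187,233), and the bystanders look untouched. Moving in front of the plate and lowering to just above the lip.

```bash
python3 - <<'E'
from h import *
s=show()
for a in ((13,-2,100),(12,-2,35)):
    p,R=tgt(*a); print(a,delta(s,p,R))
E
```

```text
t 8.30 [ 0.4779 -0.2706  0.3356] q [-0.33  0.05 -0.14 -0.21 -1.03  0.56] F [ 0.1  0.4 -1.1] M [-0.15  1.04 -0.03] gap 0.132
(13, -2, 100) (array([ 4.9, 49.6, 29.6]), array([0.06, 0.15, 0.17]))
(12, -2, 35) (array([ 5.1, 50.5, 94.6]), array([0.06, 0.15, 0.17]))
```

```bash
python3 -m jog '[[[3,15,5],[0,0,0],1],[[5,30,15],[0,0.1,0.2],1],[[5,42,25],[0,0.1,0.2],1],[[5,49,35],[0,0.1,0.2],1],[[5,50.5,50],[0,0.1,0.2],1],[[5,50.5,65],[0,0.1,0.2],1],[[5,50.5,80],[0,0.1,0.2],1],[[5,50.5,90],[0,0.1,0.2],1],[[5,50.5,95],[0,0.1,0.2],1],[[5,50.5,95],[0,0.1,0.2],1],[[5,50.5,95],[0,0.1,0.2],1]]'
python3 - <<'E'
from h import *
from rig import imaging
s=show(); where(s)
out=[]
for n,(a,b,c,e) in (("scene",(120,245,130,290)),("top",(285,385,200,290))):
    d=imaging.get_image(n); pickle.dump(d,open(n+"3.pkl","wb")); o=cv2.resize(d["color"][c:e,a:b,::-1],None,fx=3.5,fy=3.5,interpolation=cv2.INTER_CUBIC)
    out.append(cv2.copyMakeBorder(o,0,560-o.shape[0],0,0,cv2.BORDER_CONSTANT))
cv2.imwrite("pics/near.png",np.hstack(out)[:,:800])
s=show();where(s);p,R=tgt(11.5,-2,35); print(p,delta(s,p,R))
E
python3 inhand.py 3
```

```text
t: 9.4
tcp_pos: [0.4697, -0.2781, 0.2288]
tcp_rot: [0.743, -0.639, 0.13, -0.151]
ft_force: [-0.5, 0.9, -1.6]
finger_gap: 0.129
t 9.40 [ 0.4697 -0.2781  0.2288] q [-0.35  0.13 -0.31 -0.27 -0.79  0.66] F [-0.5  0.9 -1.6] M [-0.16  1.01  0.02] gap 0.129
board in slope: x 12.4 y -3.1 bottom z 34.8 F slope [-1.   1.  -1.3]
t 9.50 [ 0.4697 -0.2781  0.2291] q [-0.35  0.13 -0.31 -0.27 -0.79  0.66] F [-0.5  0.6 -1.1] M [-0.11  1.03  0.04] gap 0.130
board in slope: x 12.5 y -3.2 bottom z 35.1 F slope [-0.8  0.7 -0.9]
[ 0.46864722 -0.2770682   0.22863762] (array([-1.2,  1. ,  0.1]), array([-0.01, -0.03, -0.07]))
scene
n 2633 face y=-5.09  slope/x 0.00 deg slope/z -0.36 deg
rect x,z centre [-1.4 76.1] size [151.2 144.5] ang 0.95
  z 10 x edges -76.2 74.1
  z 30 x edges -75.7 74.3
  z 50 x edges -76.1 73.8
  z 70 x edges -76.2 74.0
  z 90 x edges -76.6 73.4
  z 110 x edges -76.7 73.5
bottom z pct by x: [(-75, np.float64(145.1)), (-50, np.float64(145.8)), (-25, np.float64(144.2)), (0, np.float64(146.2)), (25, np.float64(145.6)), (50, np.float64(149.5))]
top
n 218 face y=-3.56  slope/x -0.88 deg slope/z -1.00 deg
rect x,z centre [18.7 78.1] size [142.4 110.1] ang 88.81
  z 10 x edges -12.3 70.2
  z 30 x edges -15.5 70.9
  z 50 x edges -13.9 69.9
  z 70 x edges -16.5 68.0
  z 90 x edges -29.7 70.0
  z 110 x edges -30.8 69.4
bottom z pct by x: [(-75, np.float64(-1.0)), (-50, np.float64(150.0)), (-25, np.float64(148.2)), (0, np.float64(149.5)), (25, np.float64(147.2)), (50, np.float64(148.4))]
```

View pics/near.png

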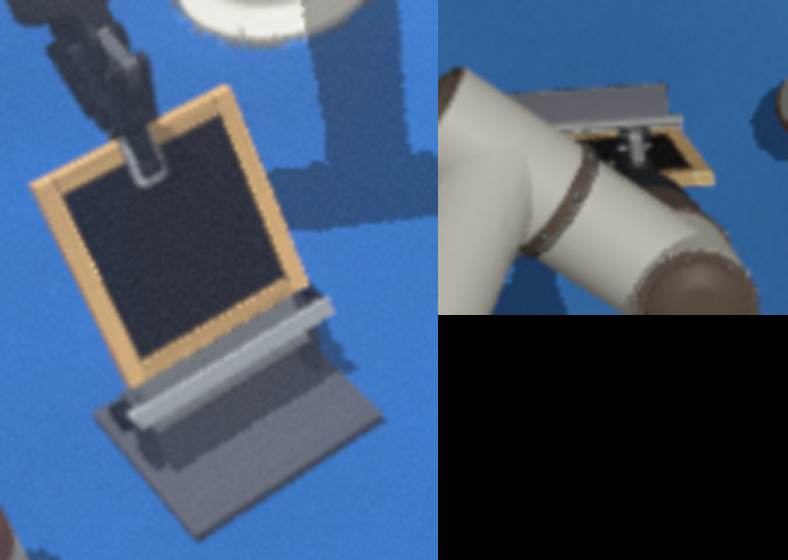

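The crop shows the board's bottom edge just above the ledge and centred, about 12 px of ledge showing past each end. Next I'll feel downward in small steps.

```bash
python3 -m jog '[[[-0.5,1,4],[0,0,0],1],[[-0.5,1,8],[0,0,0],1],[[-0.5,1,12],[0,0,0],1],[[-0.5,1,15],[0,0,0],1],[[-0.5,1,15],[0,0,0],1]]'; python3 -c "
from h import *
where(show())"
python3 -m jog '[[[0,0,1],[0,0,0],1],[[0,0,2],[0,0,0],1],[[0,0,3],[0,0,0],1],[[0,0,4],[0,0,0],1],[[0,0,4],[0,0,0],1]]'; python3 -c "
from h import *
where(show())"
```

```text
t: 10.0
tcp_pos: [0.4741, -0.2765, 0.2133]
tcp_rot: [0.743, -0.64, 0.129, -0.151]
ft_force: [0.3, 0.0, -1.7]
finger_gap: 0.133
t 10.00 [ 0.4741 -0.2765  0.2133] q [-0.35  0.15 -0.33 -0.27 -0.76  0.66] F [ 0.3  0.  -1.7] M [-0.13  0.97  0.08] gap 0.133
board in slope: x 10.6 y -2.3 bottom z 18.7 F slope [-0.4 -0.  -1.6]
t: 10.5
tcp_pos: [0.4758, -0.2764, 0.2103]
tcp_rot: [0.743, -0.64, 0.129, -0.151]
ft_force: [-0.6, -0.3, -1.6]
finger_gap: 0.133
t 10.50 [ 0.4758 -0.2764  0.2103] q [-0.35  0.15 -0.33 -0.28 -0.75  0.67] F [-0.6 -0.3 -1.6] M [-0.13  1.01  0.05] gap 0.133
board in slope: x 10.9 y -2.4 bottom z 15.3 F slope [-1.3 -0.2 -1.2]
```

```bash
python3 -m jog '[[[0,0,1],[0,0,0],1],[[0,0,2],[0,0,0],1],[[0,0,2.5],[0,0,0],1],[[0,0,2.5],[0,0,0],1]]'; python3 -c "
from h import *
where(show())"
python3 -m jog '[[[0,0,0.7],[0,0,0],1],[[0,0,1.5],[0,0,0],1],[[0,0,1.5],[0,0,0],1]]'; python3 -c "
from h import *
where(show())"
```

```text
t: 10.9
tcp_pos: [0.4767, -0.2763, 0.208]
tcp_rot: [0.743, -0.64, 0.129, -0.151]
ft_force: [-0.4, 0.0, -1.2]
finger_gap: 0.132
t 10.90 [ 0.4767 -0.2763  0.208 ] q [-0.35  0.16 -0.33 -0.28 -0.75  0.67] F [-0.4  0.  -1.2] M [-0.17  1.02 -0.02] gap 0.132
board in slope: x 10.9 y -2.4 bottom z 12.8 F slope [-0.8  0.1 -0.9]
t: 11.2
tcp_pos: [0.4774, -0.2762, 0.207]
tcp_rot: [0.743, -0.64, 0.129, -0.151]
ft_force: [-1.1, 0.4, 0.7]
finger_gap: 0.13
t 11.20 [ 0.4774 -0.2762  0.207 ] q [-0.34  0.16 -0.33 -0.28 -0.74  0.67] F [-1.1  0.4  0.7] M [0.11 1.04 0.12] gap 0.130
board in slope: x 11.1 y -2.5 bottom z 11.7 F slope [-0.7  0.5  1. ]
```

```bash
python3 -m jog '[[[0,0,0.8],[0,0,0],1],[[0,0,0.8],[0,0,0],1],[[0,0,0.8],[0,0,0],1]]'; python3 - <<'E'
from h import *
from rig import imaging
where(show())
out=[]
for n,(a,b,c,e) in (("scene",(120,245,130,290)),("top",(285,385,200,290))):
    d=imaging.get_image(n); pickle.dump(d,open(n+"4.pkl","wb")); o=cv2.resize(d["color"][c:e,a:b,::-1],None,fx=3.5,fy=3.5,interpolation=cv2.INTER_CUBIC)
    out.append(cv2.copyMakeBorder(o,0,560-o.shape[0],0,0,cv2.BORDER_CONSTANT))
cv2.imwrite("pics/contact.png",np.hstack(out)[:,:800])
E
```

```text
t: 11.5
tcp_pos: [0.4775, -0.2762, 0.207]
tcp_rot: [0.743, -0.639, 0.13, -0.151]
ft_force: [-4.4, 1.4, 5.3]
finger_gap: 0.134
t 11.50 [ 0.4775 -0.2762  0.207 ] q [-0.34  0.16 -0.33 -0.28 -0.74  0.67] F [-4.4  1.4  5.3] M [0.38 1.36 0.2 ] gap 0.134
board in slope: x 11.2 y -2.5 bottom z 11.6 F slope [-1.8  2.   6.5]
```

View pics/contact.png

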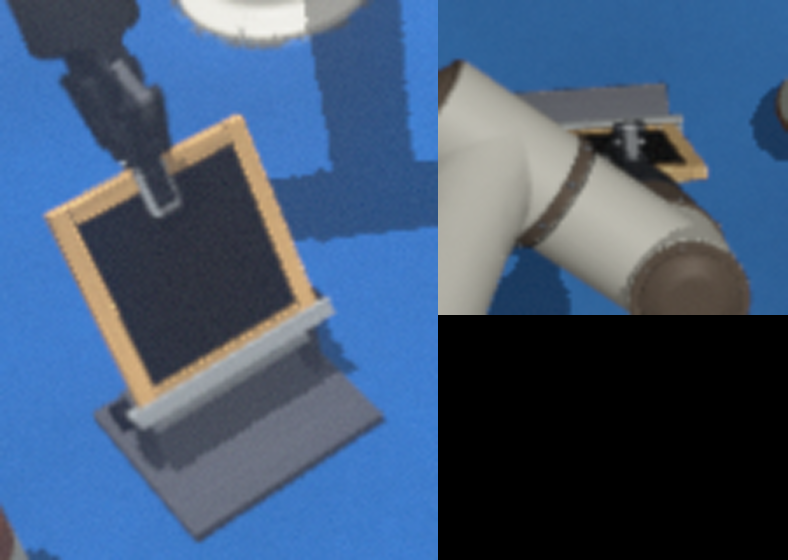

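The bottom edge is behind the lip along (140,410)–(328,308), and the ledge is felt at about 11.5 mm up the slope with roughly 7 N. I'll ease up slightly and move back to feel for the plate.

```bash
python3 -m jog '[[[0,0,-1.2],[0,0,0],1],[[0,1,-1.2],[0,0,0],1],[[0,2,-1.2],[0,0,0],1],[[0,2,-1.2],[0,0,0],1]]'; python3 -c "
from h import *
where(show())"
python3 -m jog '[[[0,0.7,0],[0,0,0],1],[[0,1.5,0],[0,0,0],1],[[0,1.5,0],[0,0,0],1]]'; python3 -c "
from h import *
where(show())"
```

```text
t: 12.0
tcp_pos: [0.4755, -0.2767, 0.2062]
tcp_rot: [0.743, -0.64, 0.13, -0.151]
ft_force: [-0.1, 0.5, -0.1]
finger_gap: 0.128
t 12.00 [ 0.4755 -0.2767  0.2062] q [-0.35  0.16 -0.34 -0.28 -0.74  0.67] F [-0.1  0.5 -0.1] M [-0.18  0.82 -0.03] gap 0.128
board in slope: x 9.1 y -2.6 bottom z 11.7 F slope [-0.1  0.5 -0. ]
t: 12.3
tcp_pos: [0.4739, -0.2767, 0.2056]
tcp_rot: [0.743, -0.64, 0.129, -0.151]
ft_force: [-0.4, -0.5, -1.2]
finger_gap: 0.132
t 12.30 [ 0.4739 -0.2767  0.2056] q [-0.35  0.16 -0.34 -0.28 -0.74  0.67] F [-0.4 -0.5 -1.2] M [-0.25  0.85 -0.  ] gap 0.132
board in slope: x 7.3 y -2.4 bottom z 11.7 F slope [-0.9 -0.5 -0.9]
```

```bash
python3 -m jog '[[[0,0.5,0],[0,0,0],1],[[0,1,0],[0,0,0],1],[[0,1,0],[0,0,0],1]]'; python3 -c "
from h import *
where(show())"
python3 -m jog '[[[0,0.5,0],[0,0,0],1],[[0,1,0],[0,0,0],1],[[0,1,0],[0,0,0],1]]'; python3 -c "
from h import *
where(show())"
```

```text
t: 12.6
tcp_pos: [0.473, -0.2768, 0.2052]
tcp_rot: [0.743, -0.64, 0.129, -0.151]
ft_force: [-0.2, -0.0, -1.9]
finger_gap: 0.135
t 12.60 [ 0.473  -0.2768  0.2052] q [-0.35  0.16 -0.34 -0.28 -0.74  0.67] F [-0.2 -0.  -1.9] M [-0.22  0.85 -0.01] gap 0.135
board in slope: x 6.4 y -2.4 bottom z 11.8 F slope [-0.9 -0.  -1.6]
t: 12.9
tcp_pos: [0.4728, -0.2769, 0.2052]
tcp_rot: [0.743, -0.639, 0.13, -0.151]
ft_force: [2.7, 0.8, -1.4]
finger_gap: 0.13
t 12.90 [ 0.4728 -0.2769  0.2052] q [-0.35  0.15 -0.34 -0.28 -0.74  0.68] F [ 2.7  0.8 -1.4] M [0.18 0.17 0.24] gap 0.130
board in slope: x 6.2 y -2.4 bottom z 11.8 F slope [ 2.   0.4 -2.4]
```

```bash
python3 -m jog '[[[0,0.4,0.4],[0,0,0],1],[[0,0.4,0.8],[0,0,0],1],[[0,0.4,0.8],[0,0,0],1]]'; python3 -c "
from h import *
where(show())"
python3 -m jog '[[[0,0,0.7],[0,0,0],1],[[0,0,0.7],[0,0,0],1]]'; python3 -c "
from h import *
where(show())"
```

```text
t: 13.2
tcp_pos: [0.4728, -0.277, 0.2051]
tcp_rot: [0.743, -0.639, 0.13, -0.151]
ft_force: [2.2, 3.4, 4.1]
finger_gap: 0.135
t 13.20 [ 0.4728 -0.277   0.2051] q [-0.35  0.15 -0.34 -0.28 -0.74  0.68] F [2.2 3.4 4.1] M [ 0.9  -0.11  0.42] gap 0.135
board in slope: x 6.1 y -2.6 bottom z 11.7 F slope [4.1 3.  2.8]
t: 13.4
tcp_pos: [0.4729, -0.277, 0.2051]
tcp_rot: [0.743, -0.639, 0.13, -0.151]
ft_force: [-0.4, 4.4, 9.0]
finger_gap: 0.133
t 13.40 [ 0.4729 -0.277   0.2051] q [-0.35  0.15 -0.34 -0.28 -0.74  0.68] F [-0.4  4.4  9. ] M [1.12 0.08 0.62] gap 0.133
board in slope: x 6.1 y -2.6 bottom z 11.7 F slope [3.8 4.4 8.2]
```

The board is seated: about 8 N from the ledge and 4 N from the plate. Releasing in steps.

```bash
python3 -m jog '[[[-0.5,0,-0.4],[0,0,0],1],[[-0.5,0,-0.4],[0,0,0],1]]'; python3 -c "
from h import *
where(show())"
python3 -m jog '[[[0,0,0],[0,0,0],0.8],[[0,0,0],[0,0,0],0.75],[[0,0,0],[0,0,0],0.7],[[0,0,0],[0,0,0],0.7],[[0,0,0],[0,0,0],0.7]]'; python3 - <<'E'
from h import *
from rig import imaging
where(show())
out=[]
for n,(a,b,c,e) in (("scene",(120,245,130,290)),("top",(285,385,200,290))):
    d=imaging.get_image(n); pickle.dump(d,open(n+"5.pkl","wb")); o=cv2.resize(d["color"][c:e,a:b,::-1],None,fx=3.5,fy=3.5,interpolation=cv2.INTER_CUBIC)
    out.append(cv2.copyMakeBorder(o,0,560-o.shape[0],0,0,cv2.BORDER_CONSTANT))
cv2.imwrite("pics/rel.png",np.hstack(out)[:,:800])
E
```

```text
t: 13.6
tcp_pos: [0.4728, -0.277, 0.2051]
tcp_rot: [0.743, -0.639, 0.131, -0.151]
ft_force: [0.8, 2.5, 6.3]
finger_gap: 0.133
t 13.60 [ 0.4728 -0.277   0.2051] q [-0.35  0.15 -0.34 -0.28 -0.74  0.68] F [0.8 2.5 6.3] M [ 0.61 -0.08  0.36] gap 0.133
board in slope: x 6.1 y -2.6 bottom z 11.7 F slope [3.6 2.3 5.3]
t: 14.1
tcp_pos: [0.4718, -0.2765, 0.2033]
tcp_rot: [0.743, -0.64, 0.129, -0.151]
ft_force: [0.0, 0.2, -0.4]
finger_gap: 0.301
t 14.10 [ 0.4718 -0.2765  0.2033] q [-0.35  0.16 -0.34 -0.28 -0.74  0.68] F [ 0.   0.2 -0.4] M [-0.11  0.8   0.05] gap 0.301
board in slope: x 4.6 y -1.9 bottom z 10.4 F slope [-0.1  0.2 -0.4]
```

View pics/rel.png

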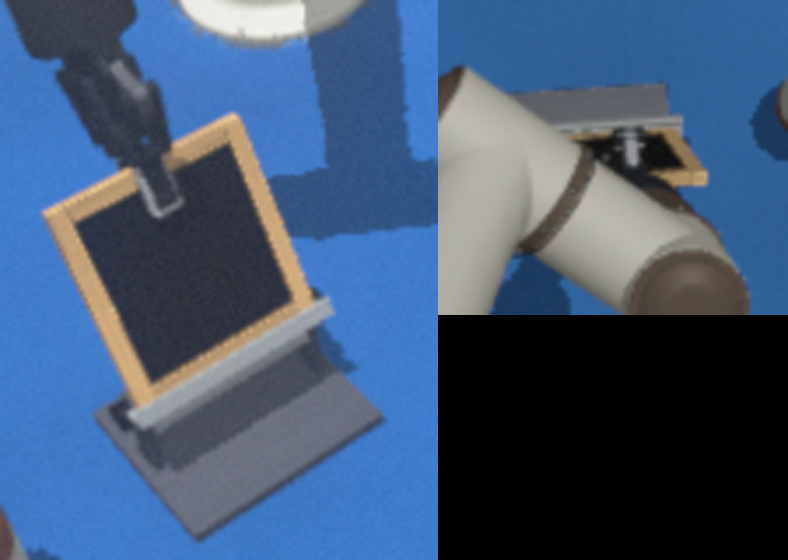

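Released, and the board stays on the ledge against the plate. Opening a bit more and retracting up the slope.

```bash
python3 -m jog '[[[0,-1.5,0],[0,0,0],0.5],[[0,-1.5,0],[0,0,0],0.45],[[0,-1.5,-5],[0,0,0],0.45],[[0,-1.5,-15],[0,0,0],0.45],[[0,-1.5,-30],[0,0,0],0.45],[[0,-1.5,-50],[0,0,0],0.45],[[0,-1.5,-75],[0,0,0],0.45],[[0,-1.5,-100],[0,0,0],0.45],[[0,-1.5,-130],[0,0,0],0.45],[[0,-1.5,-150],[0,0,0],0.45],[[0,-1.5,-160],[0,0,0],0.45],[[0,-1.5,-160],[0,0,0],0.45]]'; python3 - <<'E'
from h import *
from rig import imaging
s=show()
for n in ("scene","top"):
    d=imaging.get_image(n); pickle.dump(d,open(n+"6.pkl","wb"));cv2.imwrite(f"pics/{n}6.png",d["color"][...,::-1])
d=load("scene6.pkl");cv2.imwrite("pics/fin.png",cv2.resize(d["color"][130:290,100:260,::-1],None,fx=3.7,fy=3.7,interpolation=cv2.INTER_CUBIC))
X=cloud(d); P=X.reshape(-1,3); P=P[np.isfinite(P[:,2])]
Os=np.array([.5213,-.2684,.075]); ex,ey,ez=slope()
q=np.c_[(P-Os)@ex,(P-Os)@ey,(P-Os)@ez]*1000
b=q[(abs(q[:,1])<90)&(abs(q[:,0]-12)<5)&(q[:,2]>24)&(q[:,2]<180)]
A=np.c_[b[:,1],b[:,2],np.ones(len(b))]; c=np.linalg.lstsq(A,b[:,0],rcond=None)[0]
print("front face x %.1f slopes deg"%(c[2]),np.degrees(c[:2]))
for z in range(25,180,15):
    t=b[(b[:,2]>=z)&(b[:,2]<z+15)]
    if len(t): print(z,"x med %.1f"%np.median(t[:,0]),"y %.1f %.1f"%(t[:,1].min(),t[:,1].max()))
l=q[(abs(q[:,0]-22)<3)&(q[:,2]>5)&(q[:,2]<20)&(abs(q[:,1])<100)]; print("lip y",np.percentile(l[:,1],[.5,99.5]))
print("top z",b[:,2].max())
for n in ("scene","top"):
    a=load(n+"0.pkl"); f=load(n+"6.pkl")
    D=np.abs(a["color"].astype(int)-f["color"]).max(2)
    for nm,w in {"scene":{"small":(270,318,150,198),"pitcher":(340,395,210,262),"syrup":(85,135,252,322)},"top":{"small":(198,236,240,265),"pitcher":(203,236,146,184),"syrup":(382,413,212,242)}}[n].items():
        x0,x1,y0,y1=w; print(n,nm,"changed px frac",(D[y0:y1,x0:x1]>40).mean().round(3))
E
```

```text
t: 15.4
tcp_pos: [0.4118, -0.286, 0.3538]
tcp_rot: [0.742, -0.639, 0.131, -0.151]
ft_force: [0.8, -0.3, 0.1]
finger_gap: 0.55
t 15.40 [ 0.4118 -0.286   0.3538] q [-0.42 -0.03 -0.17 -0.24 -1.09  0.64] F [ 0.8 -0.3  0.1] M [-0.08  0.72 -0.01] gap 0.550
front face x 11.4 slopes deg [-0.10350531 -0.06073979]
25 x med 11.5 y -75.1 75.1
40 x med 11.3 y -74.9 76.0
55 x med 11.3 y -74.9 75.1
70 x med 11.2 y -75.1 76.2
85 x med 11.1 y -75.5 75.7
100 x med 11.2 y -75.6 75.0
115 x med 11.1 y -75.9 74.5
130 x med 11.0 y -75.8 75.4
145 x med 11.2 y -75.4 74.4
160 x med 11.8 y -75.7 74.1
lip y [-79.98438416  82.36507987]
top z 172.74892170601606
scene small changed px frac 0.0
scene pitcher changed px frac 0.0
scene syrup changed px frac 0.0
top small changed px frac 0.0
top pitcher changed px frac 0.0
top syrup changed px frac 0.0
```

View pics/fin.png

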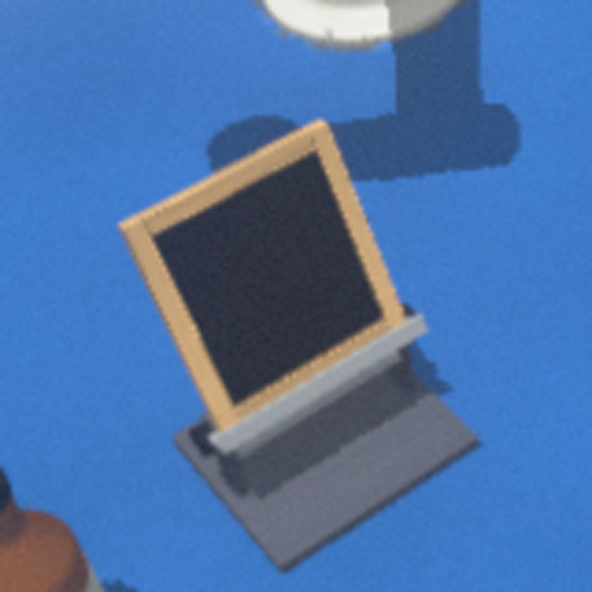

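View pics/top6.png

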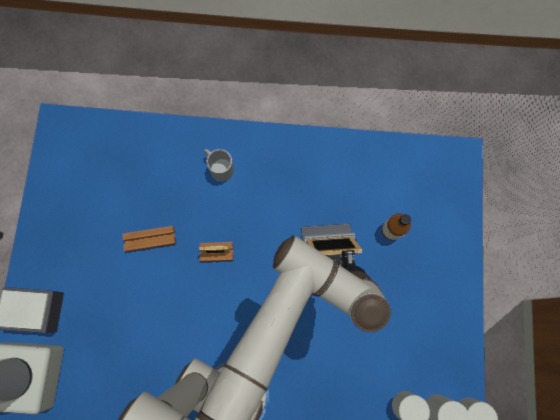

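The final pictures show the board behind the lip, with its lower edge from (225,425) to (405,320) in the crop, flat against the plate and centred. The gripper is clear and the bystanders are unchanged. Handing in.

```bash
python3 -c "
from rig import ctrl
print(ctrl.job_done())"
```

```text
the job is handed in; nothing more can be done
None
```

The larger chalkboard is on the display stand, and I handed the job in at about 15.5 s of the 51 s allowed.

I gripped the board at the middle of its top edge, lifted it from its block and carried it in line with the plate. I felt the ledge at about 11.5 mm up the slope and eased the board back until it touched the plate. I then seated it with roughly 8 N on the ledge before letting go and backing off up the slope.

Last checks, taken after backing off:
- **Flat on the plate:** the board's front face is within about 0.1° of the lean I measured for the plate at the start, and its face sits 11–12 mm off the plate (the board is 12 mm thick). So the stand's tilt looks unchanged.
- **Centred:** the board is centred on the plate within about 1 mm. The visible ledge extends about 5 mm past one side and 7 mm past the other, so neither side overhangs.
- **Bystanders:** the image areas around the small board, pitcher and syrup bottle show no change from the start.
- **Gripper:** it is clear of everything, with wrist force near zero.

None of these checks failed. The two cameras disagreed by about 2 mm, so I averaged their position for the stand and relied on touch for the final contact.

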